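Gauge the moulded caps and lock the caliper

ROBOT

A 6-joint arm with a two-finger parallel gripper is mounted at the origin on the work surface. World frame = base frame: x ahead of the robot, y to its left, z up, the work surface at z = 0. Lengths are in m, angles in rad, forces in N, time in s.
With the tool pointing down it reaches from about 0.35 to 0.975 m from the base axis. Payload 17.4 kg.
Tool frame: the origin (TCP) lies midway between the tips of the shut fingers; the grasp point (between the pads) lies behind it (ctrl.tcp_to_grasp is the z of the grasp point in the tool frame, in m); z points along the fingers, y is the line along which they close (so a half turn about z gives the same grasp; the last joint's range is limited). The gripper opens to 85 mm and grips with 20 to 120 N. Pads are 22 mm wide; open, the fingers measure 114 mm over their backs; the gripper's body (76 mm by 85 mm) begins 54 mm behind the grasp point. The pads swing forward as they close: fully open they stand 13 mm farther back than shut.
Start: joints at [1.164, 0.116, 1.442, -0, 1.584, -0.038], TCP at [0.243, 0.63, 0.231] pointing down, gripper open.
Joint ranges: [-2.83, 2.83], [-0.83, 2.19], [0.07, 2.5], [-1.14, 4.28], [0.01, 3], [-2.97, 2.97]. Speed limits (rad/s): [1.89, 1.89, 2.22, 3.14, 3.14, 3.14].

INTERFACE

Orientations are given as [roll, pitch, yaw] about the fixed x, y, z axes, in that order (R = Rz(yaw) Ry(pitch) Rx(roll)).
In Python, from plant import ctrl gives the robot as it stands.
- The arm moves only by the tool arm_command, never from a script. Its argument "rows" is a list of rows, each a list of 3 entries, a list of its own where there are three numbers: the shift along the world's x, y, z in cm, then the turn, a rotation vector about the world's x, y, z in degrees, then the opening, from -1 (shut) to 1 (fully open). In form: [[[tx, ty, tz], [rx, ry, rz], claw], ...]. A call has 1 to 10 rows; each row is the pose to reach, as a shift and turn from the pose commanded when the call began; what a row does not reach only later rows make up. A row lasts 1/10 s, in which the tool goes at most 50 mm and 8.59 degrees, less where a joint would pass 70% of its speed; a pose out of reach is approached as far as the arm can. A call with a gripper value outside its range is refused whole. The fingers move at their own pace and stop on an object; "newtons" is the grip in N (left out, the last holds). Time passes only in rows, so rows that repeat a pose let the fingers close. It gives the time, the measured TCP pose, the force, the opening and the grip force at its end, in the units of the state.
- ctrl.get_state(): the state, without advancing time (a new reading comes with each control period).
- ctrl.grab_frame(name): name is "scene" or "top"; returns a dict with "frame" (400x640x3 uint8, blue, green, red), "range_z" (400x640 float32, m along the optical axis (not along the pixel's ray), 0 where there is no reading), "intrinsics" (3x3 intrinsics, pixels), "extrinsics" (4x4, takes a point from world to camera coordinates). Camera axes: x right, y down, z forward; pixel columns grow to the right and rows downward; lengths in m; the calibration is good to about 2 mm. A picture is of the moment at which its call begins.
- ctrl.finish_job(): hands the job in; it is judged then, once.
The state is a dict: "time_s": time; "joints": joint angles; "joint_vel": joint speeds; "joint_efforts": joint torques, N m; "ee_pos": TCP position; "tcp_rot": TCP orientation; "contact_force": force on the tool from outside, world axes, zero at the start; "ft_torque": the same for the moment, N m; "gripper_width": finger opening in m; "gripper_force": force on a finger pad.
Only numpy, scipy, OpenCV 4.12 (cv2) and the standard library are available. Lean on these libraries where they do the work, as an engineer would, in place of code of your own. Each camera call takes 0.05 s, during which the arm holds its last target. There are 200 camera calls.

TASK

Check the grey caps lying on the blue clipboard in the bench caliper, one at a time from the shortest to the longest: set the cap lengthwise between the jaws, slide the jaw shut until it gently presses the cap and the sprung anvil is pushed in about half its travel, hold it there a moment, open the jaw again and put the cap in the cardboard box. When all are done, slide the jaw back to its fully open stop and push the lock pin fully home through the carriage and the bed. Leave everything else on the bench where it is.

Things in the scene. Friction and masses are not known exactly. Their poses are not given: they have to be found in the camera images.
- cap40: grey moulded plastic cap, an oblong block 40 mm long (its x), 30 wide (its y), 23 tall (straight sides to 19), flat ends; origin at the centre of its underside. Lies on the blue clipboard at the start, underside down; two or three of the four caps (40, 50, 60, 70 mm long) are there. (Rows of finished caps at the bench's left edge are not part of the job.)
- cap50: grey moulded plastic cap, an oblong block 50 mm long (its x), 30 wide (its y), 23 tall (straight sides to 19), flat ends; origin at the centre of its underside. Lies on the blue clipboard at the start, underside down; two or three of the four caps (40, 50, 60, 70 mm long) are there. (Rows of finished caps at the bench's left edge are not part of the job.)
- cap60: grey moulded plastic cap, an oblong block 60 mm long (its x), 30 wide (its y), 23 tall (straight sides to 19), flat ends; origin at the centre of its underside. Lies on the blue clipboard at the start, underside down; two or three of the four caps (40, 50, 60, 70 mm long) are there. (Rows of finished caps at the bench's left edge are not part of the job.)
- cap70: grey moulded plastic cap, an oblong block 70 mm long (its x), 30 wide (its y), 23 tall (straight sides to 19), flat ends; origin at the centre of its underside. Lies on the blue clipboard at the start, underside down; two or three of the four caps (40, 50, 60, 70 mm long) are there. (Rows of finished caps at the bench's left edge are not part of the job.)
- gauge: bench caliper gauge, fixed: grey bed 110 (x) by 285 (y), bed top 25 mm up; origin on the table under the bed, 2.5 mm from its middle; the jaw slides along its y axis. On the bed a fixed head (50 wide, y 78 to 118, top 70 mm up) carries the sprung anvil; the space for the cap is at x = 0 between jaw and anvil
- jaw (a joint): slide of the steel jaw, m: 0 = fully open, at its stop (jaw face 95 mm from the anvil face); grows as it slides towards the anvil (+y of the gauge), to 0.085. About 3 N of friction; the anvil's spring pushes it back a little if let go. Starts partly shut
- anvil (a joint): sprung anvil plate, m: 0 = at rest, grows as it is pushed into its head (+y of gauge), to 0.010 at the end of its travel; 2 N to start, 9 N at the end. A pointer over a scale with ticks 4 mm apart on the head's top shows it
- jaw_face (a point): foot of the jaw's measuring face (40 wide, 33 tall), at bed height, moves with the jaw
- anvil_face (a point): foot of the anvil's measuring face (36 wide, 31 tall), at bed height, moves with the anvil
- jaw_handle (a point): in the black upright handle of the jaw, 0.5 mm below its top: a block 18 (gauge x) by 24 (gauge y), standing 42 mm out of the 12 mm carriage slab (slab top 37.5 mm above the table)
- jaw_hole (a point): centre of the mouth of the 12.5 mm lock hole in the top of the jaw's carriage, 40 mm behind the handle (gauge -y); the hole goes through the 12 mm slab
- bed_hole (a point): centre of the mouth of the 12.5 mm lock hole in the bed, 25 mm deep; right under the carriage's hole when the jaw is at its fully open stop
- pin: steel lock pin standing upright in its wooden rest: shank 9 mm diameter and 34 long with a tapered nose, collar 20 diameter and 4 thick over it, then a round grip 15 diameter and 28 long; 66 long in all; origin at the nose tip, z up along the pin
- pin_tip (a point): nose tip of the lock pin
- pin_rest: wooden block 50 x 50 x 40 high with a 12.5 mm hole, fixed, origin under its middle; the pin's collar sits on its top
- clipboard: blue clipboard lying flat, fixed, 260 (x) by 250 (y), 5 thick, steel clip (13 mm high) along its +x edge; origin under its middle
- box: open cardboard box, fixed, 210 x 210 outside, 50 high, walls and floor 4 thick; origin under its middle
- tape_roll: bystander: yellow roll of tape lying flat, 84 diameter, 30 high; origin under its middle
- marker: bystander: marker pen lying down, 130 long; origin under its middle
- glasses: bystander: spectacles, opened, 126 wide; origin under the middle of the lenses
- mug: bystander: white mug, 80 diameter, 90 high; origin under its middle
- sprue: bystander: white plastic sprue cross, 100 x 80 x 10; origin under its middle
Things that resemble listed ones, but are neither listed nor needed, are in the scene too. Leave any purple or yellow look-alike of the cap50 alone.

How it is judged:
On the way, in this order (a step that is already met when the one before it is completed fails the run):
1. the 40 mm cap (if present) is pressed lengthwise between jaw and anvil, with at least 3.5 N (the anvil pushed in a little over 2 mm) (contact force between each of jaw, anvil and cap40 above 3.5 N and angle between the x axis of cap40 and the y axis of gauge, either way round below 0.12 rad), for 0.3 s.
2. the 50 mm cap (if present) is pressed lengthwise between jaw and anvil, with at least 3.5 N (the anvil pushed in a little over 2 mm) (contact force between each of jaw, anvil and cap50 above 3.5 N and angle between the x axis of cap50 and the y axis of gauge, either way round below 0.12 rad), for 0.3 s.
3. the 60 mm cap (if present) is pressed lengthwise between jaw and anvil, with at least 3.5 N (the anvil pushed in a little over 2 mm) (contact force between each of jaw, anvil and cap60 above 3.5 N and angle between the x axis of cap60 and the y axis of gauge, either way round below 0.12 rad), for 0.3 s.
4. the 70 mm cap (if present) is pressed lengthwise between jaw and anvil, with at least 3.5 N (the anvil pushed in a little over 2 mm) (contact force between each of jaw, anvil and cap70 above 3.5 N and angle between the x axis of cap70 and the y axis of gauge, either way round below 0.12 rad), for 0.3 s.
5. after the last cap the jaw is slid back to its fully open stop (value of joint jaw below 0.002 m), for 0.2 s.
At the end, for the whole second after the job is handed in: every cap present lies at rest in the box (its origin within 100 mm of the box's middle along both sides and under 40 mm up); the jaw is within 2.5 mm of its open stop; the pin stands upright through carriage and bed, nose within 4 mm of the hole's axis and at least 18 mm below the bed top (x of cap40 in the frame of box between -0.1 and 0.1 m and y of cap40 in the frame of box between -0.1 and 0.1 m and z of each of cap40, cap50, cap60, cap70 in the frame of box below 0.04 m and linear speed of each of cap40, cap50, cap60, cap70, pin below 0.02 m/s and x of cap50 in the frame of box between -0.1 and 0.1 m and y of cap50 in the frame of box between -0.1 and 0.1 m and x of cap60 in the frame of box between -0.1 and 0.1 m and y of cap60 in the frame of box between -0.1 and 0.1 m and x of cap70 in the frame of box between -0.1 and 0.1 m and y of cap70 in the frame of box between -0.1 and 0.1 m and value of joint jaw below 0.0025 m and horizontal distance between pin_tip and bed_hole below 0.004 m and z of pin_tip in the frame of bed_hole below -0.018 m and angle between pin's own z axis and vertical below 0.15 rad); the robot touches nothing.
It fails at once if a bystander (tape roll, marker, glasses, mug, sprue) is moved more than 30 mm (distance of any of tape_roll, marker, glasses, mug, sprue from where it was at the start of the episode above 0.03 m).
It fails at once if a cap is squeezed by the jaw with more than 45 N (contact force between jaw and cap40 above 45 N or contact force between jaw and cap50 above 45 N or contact force between jaw and cap60 above 45 N or contact force between jaw and cap70 above 45 N).
Of cap40, cap50, cap60, cap70 only 2 to 3 are there at a start; the rules pass over those that are not, and their reading is None.
At some moment in a run one of cap40, cap50, cap60, cap70 may be knocked a few centimetres aside while the robot is not near it.
It also fails if it takes over 210 s, if anything falls off the work surface, if the arm or the gripper's body presses on something with over 40 N, if the wrist force passes 120 N, or if a joint passes its speed limit or range.

## Working session

There is one attempt and no reset: what is moved stays moved. The work goes in short steps, Python scripts to look and compute and a tool call to move; the robot and the scene stay as the last step left them, time stands still between calls to the robot, and variables do not carry over. Pictures are saved under pics/ and viewed, at most 14 in all, crops included, and the job is handed in when it is done.

Besides the shell and the picture viewer there is one more tool, called after "Request:" as name(argument=value, ...) on one line, values as JSON. arm_command: Moves the arm, as the interface text tells. Its arguments: {"type":"object","properties":{"rows":{"type":"array"},"newtons":{"type":"number"}},"required":["rows"]}

```bash
ls; mkdir -p pics
cat > h.py <<'E'
import numpy as np, cv2
from plant import ctrl
def grab(n):
    f=ctrl.grab_frame(n); return f
def pts(f):
    K,E,z=f["intrinsics"],f["extrinsics"],f["range_z"]
    v,u=np.mgrid[:z.shape[0],:z.shape[1]]
    c=np.stack([(u-K[0,2])/K[0,0]*z,(v-K[1,2])/K[1,1]*z,z],-1)
    return (c-E[:3,3])@E[:3,:3]
def ray(f,u,v,h):
    K,E=f["intrinsics"],f["extrinsics"]
    R=E[:3,:3]; o=-R.T@E[:3,3]; d=R.T@np.array([(u-K[0,2])/K[0,0],(v-K[1,2])/K[1,1],1])
    return o+d*(h-o[2])/d[2]
def crop(f,u0,v0,u1,v1,s,name):
    cv2.imwrite("pics/"+name,cv2.resize(f["frame"][v0:v1,u0:u1],None,fx=s,fy=s,interpolation=cv2.INTER_CUBIC))
E
python3 - <<'E'
from h import *
s=ctrl.get_state(); print(s, ctrl.tcp_to_grasp)
for n in("scene","top"):
    f=grab(n); cv2.imwrite(f"pics/{n}0.png",f["frame"]); np.savez(f"{n}0.npz",**f); print(f["intrinsics"],f["extrinsics"])
E
```

```text
pics
{'time_s': 0.0, 'joints': array([ 1.16423843e+00,  1.16473896e-01,  1.44228885e+00, -5.70156261e-06,
        1.58398008e+00, -3.78154367e-02]), 'joint_vel': array([-3.96972511e-04,  1.58607769e-05,  2.73524234e-04,  2.54374991e-04,
       -6.40245779e-04, -1.56886121e-03]), 'joint_efforts': array([ 2.51256251e-04, -7.31978559e+01, -6.32463312e+01, -8.34663138e-05,
        6.50621572e-03, -3.13304088e-05]), 'ee_pos': array([0.2432414 , 0.62944096, 0.23055567]), 'tcp_rot': array([-3.14044308e+00, -3.77869842e-05,  2.77285010e+00]), 'contact_force': array([-0.20585826,  0.95351698, -0.51398537]), 'ft_torque': array([-0.01942514,  0.00863695, -0.02591892]), 'gripper_force': 0.0, 'gripper_width': 0.08566926770404956} -0.0187
[[440.97059197   0.         318.02921555]
 [  0.         440.97059197 198.42445856]
 [  0.           0.           1.        ]] [[ 0.28158535  0.95932721  0.0200249  -0.13022505]
 [ 0.65354738 -0.17646796 -0.73602641 -0.2697929 ]
 [-0.70255641  0.22034147 -0.67665658  1.62231066]
 [ 0.          0.          0.          1.        ]]
[[471.89541585   0.         322.19553403]
 [  0.         471.89541585 202.38914728]
 [  0.           0.           1.        ]] [[-0.02469968 -0.99942636  0.02317057 -0.00195316]
 [-0.99756281  0.02312743 -0.06582981  0.54267267]
 [ 0.06525617 -0.02474008 -0.99756181  1.16413455]
 [ 0.          0.          0.          1.        ]]
```

View pics/top0.png

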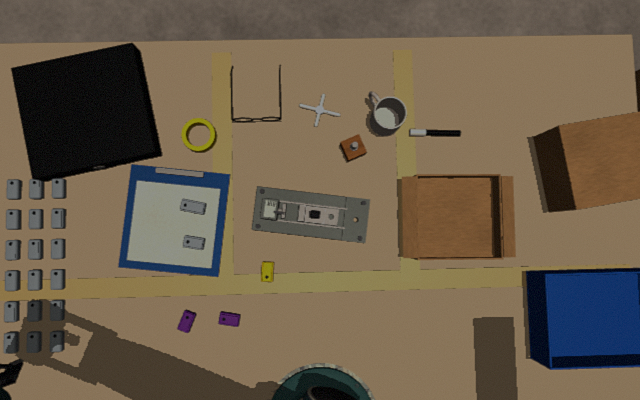

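View pics/scene0.png

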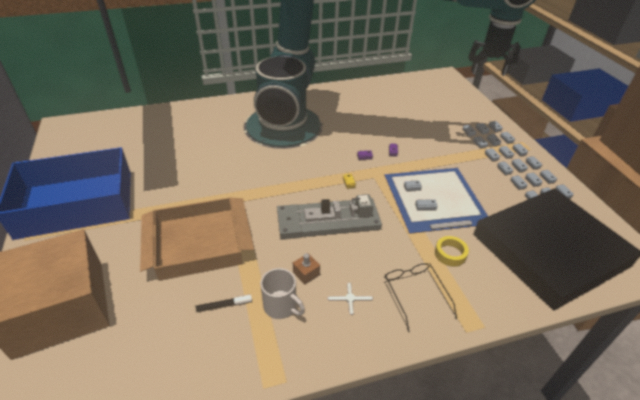

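Top view: grey caps on the clipboard at (194,206) and (194,242). Gauge at (310,214) with its head to the left, handle ~(315,214), pin rest (353,148), open box (458,217). Look-alikes are the yellow block (267,271), purple blocks (187,321) and (229,319), and the finished caps at the left edge, none of which are on the clipboard. I choose the two grey ones on the blue clipboard and check them in a close crop.

```bash
cat > m0.py <<'E'
from h import *
f=dict(np.load("top0.npz")); P=pts(f)
crop(f,120,130,380,260,3,"c0.png")
z=P[...,2]
def reg(name,u0,v0,u1,v1,lo,hi):
    m=np.zeros(z.shape,np.uint8); m[v0:v1,u0:u1]=((z>lo)&(z<hi))[v0:v1,u0:u1]
    n,l,st,c=cv2.connectedComponentsWithStats(m)
    for i in range(1,n):
        if st[i,4]<8: continue
        q=P[l==i]; r=cv2.minAreaRect((q[:,:2]*1000).astype(np.float32))
        print(name,st[i,4],"pix",c[i].round(1),"mean",q.mean(0).round(4),"zmed",np.median(q[:,2]).round(4),"rect",np.round(r[0],1),np.round(r[1],1),round(r[2],1))
reg("cap",140,175,222,270,.018,.04)
reg("bed",240,175,380,250,.018,.031)
reg("slab",240,175,380,250,.0335,.045)
reg("head",240,175,380,250,.062,.074)
reg("handle",240,175,380,250,.075,.09)
reg("pinrest",330,130,375,165,.034,.05)
reg("pin",330,130,375,165,.055,.09)
reg("box",390,165,525,265,.042,.06)
reg("mug",360,85,410,140,.07,.11)
E
python3 m0.py
```

```text
cap 292 pix [192.6 206.2] mean [0.5399 0.3056 0.0259] zmed 0.0264 rect [540.1 306.5] [59.3 29.7] 77.3
cap 247 pix [193.4 242.2] mean [0.4512 0.3044 0.0257] zmed 0.0261 rect [451.  305.2] [50.3 30. ] 79.2
bed 3895 pix [313.9 214.8] mean [0.5117 0.0064 0.0245] zmed 0.0244 rect [513.4  14.1] [285.  110.1] 82.0
bed 18 pix [330.9 216.3] mean [ 0.5069 -0.0356  0.024 ] zmed 0.0247 rect [507.  -35.2] [10.5  8.8] 41.2
slab 415 pix [322.1 215.3] mean [ 0.5093 -0.0134  0.0371] zmed 0.0369 rect [509.7 -11.4] [81.9 39.9] 82.0
head 347 pix [269.3 208.7] mean [0.527  0.1129 0.0695] zmed 0.0695 rect [526.5 106.5] [54.9 49.5] 82.6
handle 69 pix [314.9 213.6] mean [0.5123 0.0045 0.0795] zmed 0.0797 rect [512.5   4.3] [23.7 16.8] 88.0
pinrest 370 pix [353.5 146.9] mean [ 0.6773 -0.0955  0.0396] zmed 0.0395 rect [678.1 -95.7] [50.6 50.6] 22.3
pin 35 pix [354.5 144.9] mean [ 0.6765 -0.0951  0.0696] zmed 0.0709 rect [677.  -95.6] [13.  12.9] 62.2
box 2700 pix [457.  216.8] mean [ 0.4978 -0.344   0.0483] zmed 0.0483 rect [ 498.7 -348.9] [278.8 209.4] 88.6
mug 355 pix [388.3 110.8] mean [ 0.7553 -0.1777  0.0832] zmed 0.0853 rect [ 757.9 -180.8] [96.1 78.7] 0.5
```

View pics/c0.png

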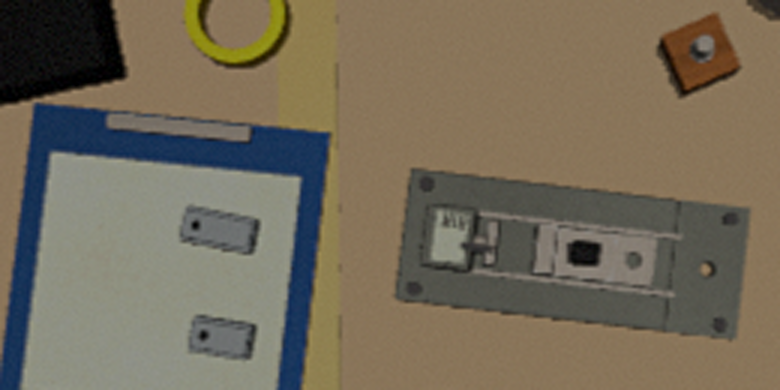

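The crop confirms two grey caps on the clipboard: cap60 at crop (220,230) and cap50 at (222,336), with measured sizes 59x30 and 50x30. In the gauge, head and pointer are on the left, the handle at (584,252), the carriage hole at (634,260) and the bed hole at (707,268).

```bash
cat > m1.py <<'E'
from h import *
f=dict(np.load("top0.npz")); P=pts(f)
gx=np.array([.990,-.139]); gy=np.array([.139,.990]); O=np.array([.5134,.0141])
g=lambda p:np.array([(p[:2]-O)@gx,(p[:2]-O)@gy])*1000
img=f["frame"]
for n,(u,v),h in(("bedhole",(355.7,219.3),.025),("jawhole",(331.3,217),.0375)):
    print(n,ray(f,u,v,h).round(4),g(ray(f,u,v,h)).round(1))
for n,p in(("head",(.5265,.1065)),("handle",(.5125,.0043)),("slab",(.5097,-.0114))): print(n,g(np.array(p)).round(1))
# profile along gauge y at gx~0
G=np.stack([(P[...,:2]-O)@gx,(P[...,:2]-O)@gy],-1)*1000
m=(abs(G[...,0])<4)
o=np.argsort(G[m][:,1]); 
for a,zz in zip(G[m][o][::3,1],P[m][o][::3,2]):
    if -150<a<150: print(f"{a:.0f}:{zz*1000:.0f}",end=" ")
# precise hole pixel: dark/bright blob contrast
E
python3 m1.py
python3 - <<'E'
import sys; sys.path.insert(0,'.')
from h import *
f=dict(np.load("top0.npz")); 
cv2.imwrite("pics/c1.png",cv2.resize(f["frame"][180:250,245:375],None,fx=6,fy=6,interpolation=cv2.INTER_CUBIC))
E
```

```text
bedhole [ 0.4979 -0.0971  0.025 ] [ 1.000e-01 -1.122e+02]
jawhole [ 0.5047 -0.036   0.0375] [ -1.7 -50.8]
head [ 0.1 93.3]
handle [ 0.5 -9.8]
slab [ -0.1 -25.8]
-149:-3 -146:2 -141:24 -138:25 -136:25 -134:22 -131:18 -128:24 -126:23 -123:24 -121:22 -119:21 -118:22 -115:-1 -113:-6 -110:2 -106:26 -103:28 -101:23 -98:26 -96:25 -95:23 -93:22 -91:23 -88:25 -85:25 -83:27 -81:28 -78:22 -76:24 -73:20 -71:27 -70:27 -67:26 -64:37 -62:36 -60:35 -57:39 -55:36 -53:26 -52:27 -50:22 -48:19 -46:24 -43:35 -40:37 -38:34 -35:39 -35:34 -32:43 -30:40 -27:38 -25:34 -23:36 -20:81 -17:81 -15:80 -13:81 -10:77 -9:85 -7:79 -5:80 -3:82 -1:82 2:83 5:37 7:38 9:35 12:36 14:34 16:57 19:55 21:58 22:59 24:59 26:56 29:58 32:24 34:26 35:26 37:23 40:26 42:23 45:26 47:22 50:21 52:26 54:26 57:24 58:23 60:25 63:23 63:57 66:53 68:58 70:54 73:47 75:51 78:77 80:49 81:72 84:66 86:68 88:68 90:72 93:72 95:69 98:70 99:70 101:69 103:69 105:66 107:72 110:72 112:70 115:66 117:68 119:71 127:24 129:26 131:27 134:27 136:28 139:24 142:22 147:-2 149:6
```

View pics/c1.png

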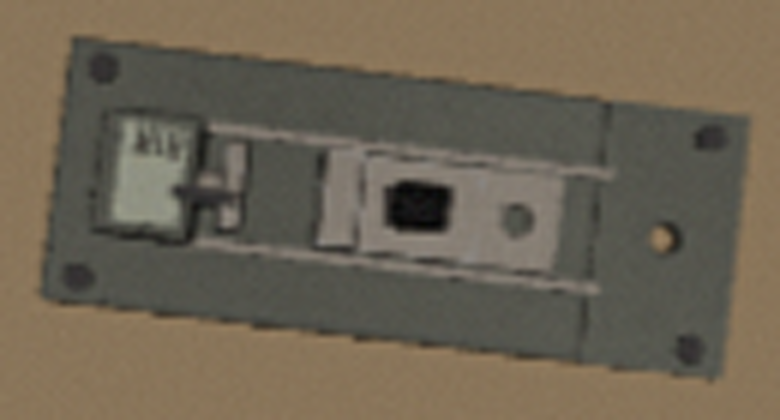

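Measured in gauge y from the bed middle: handle -9.8, jaw face +31, anvil face about 63.5, bed hole -112.2. That puts the jaw at ~62.5 mm and the gap at ~32 mm, consistent with the given sizes. I'll open the jaw first.

Request:
arm_command(rows=[[[26.9,-62.5,-3],[0,0,-77],1],[[26.9,-62.5,-3],[0,0,-77],1],[[26.9,-62.5,-3],[0,0,-77],1],[[26.9,-62.5,-3],[0,0,-77],1],[[26.9,-62.5,-3],[0,0,-77],1],[[26.9,-62.5,-3],[0,0,-77],1],[[26.9,-62.5,-3],[0,0,-77],1],[[26.9,-62.5,-3],[0,0,-77],1],[[26.9,-62.5,-3],[0,0,-77],1],[[26.9,-62.5,-3],[0,0,-77],1]], newtons=40)

```text
time_s: 1.1
ee_pos: [0.441, 0.1688, 0.2091]
tcp_rot: [3.141, -0.0, 1.423]
contact_force: [1.7, 0.4, -0.1]
gripper_width: 0.085
gripper_force: 0.0
```

Request:
arm_command(rows=[[[7.15,-16.5,-6],[0,0,0],1],[[7.15,-16.5,-6],[0,0,0],1],[[7.15,-16.5,-6],[0,0,0],1],[[7.15,-16.5,-6],[0,0,0],1],[[7.15,-16.5,-6],[0,0,0],1],[[7.15,-16.5,-6],[0,0,0],1],[[7.15,-16.5,-6],[0,0,0],1],[[7.15,-16.5,-6],[0,0,0],1]])

```text
time_s: 1.9
ee_pos: [0.5122, 0.0068, 0.1498]
tcp_rot: [3.141, -0.0, 1.43]
contact_force: [-0.8, 0.3, -0.6]
gripper_width: 0.0853
gripper_force: 0.0
```

Request:
arm_command(rows=[[[0,-0.2,-5],[0,0,0],1],[[0,-0.2,-8],[0,0,0],1],[[0,-0.2,-10],[0,0,0],1],[[0,-0.2,-10],[0,0,0],1],[[0,-0.2,-10],[0,0,0],-1],[[0,-0.2,-10],[0,0,0],-1],[[0,-0.2,-10],[0,0,0],-1],[[0,-0.2,-10],[0,0,0],-1],[[0,-0.2,-10],[0,0,0],-1],[[0,-0.2,-10],[0,0,0],-1]], newtons=40)

```text
time_s: 2.9
ee_pos: [0.5132, 0.0037, 0.0502]
tcp_rot: [3.139, -0.0, 1.429]
contact_force: [6.1, -0.5, 2.0]
gripper_width: 0.0174
gripper_force: 44.3
```

Request:
arm_command(rows=[[[-0.1,-1,0],[0,0,0],-1],[[-0.3,-2.5,0],[0,0,0],-1],[[-0.5,-4,0],[0,0,0],-1],[[-0.7,-5.3,0],[0,0,0],-1],[[-0.78,-5.9,0],[0,0,0],-1],[[-0.78,-5.9,0],[0,0,0],-1],[[-0.78,-5.9,0],[0,0,0],-1]])

```text
time_s: 3.6
ee_pos: [0.5048, -0.056, 0.0502]
tcp_rot: [3.141, 0.001, 1.428]
contact_force: [-1.1, -2.9, 6.9]
gripper_width: 0.0172
gripper_force: 44.9
```

Request:
arm_command(rows=[[[-0.02,-0.1,0],[0,0,0],-1],[[-0.03,-0.2,0],[0,0,0],-1],[[-0.04,-0.3,0],[0,0,0],-1],[[-0.04,-0.3,0],[0,0,0],-1]])

```text
time_s: 4.0
ee_pos: [0.5045, -0.0582, 0.0501]
tcp_rot: [3.141, -0.001, 1.429]
contact_force: [-2.0, 3.5, 6.2]
gripper_width: 0.0174
gripper_force: 45.1
```

Request:
arm_command(rows=[[[-0.01,-0.1,0],[0,0,0],-1],[[-0.03,-0.2,0],[0,0,0],-1],[[-0.03,-0.2,0],[0,0,0],-1],[[-0.03,-0.2,0],[0,0,0],-1]])

```text
time_s: 4.4
ee_pos: [0.5045, -0.0583, 0.0501]
tcp_rot: [3.14, -0.004, 1.429]
contact_force: [3.3, 23.3, 5.9]
gripper_width: 0.0177
gripper_force: 44.9
```

Request:
arm_command(rows=[[[0.03,0.2,0],[0,0,0],-1],[[0.03,0.2,0],[0,0,0],0.3],[[0.03,0.2,0],[0,0,0],0.8],[[0.03,0.2,0],[0,0,0],1],[[0.03,0.2,0],[0,0,0],1],[[0.03,0.2,5],[0,0,0],1],[[0.03,0.2,9],[0,0,0],1],[[0.03,0.2,9],[0,0,0],1]])

```text
time_s: 5.2
ee_pos: [0.5061, -0.0586, 0.1452]
tcp_rot: [3.134, 0.0, 1.429]
contact_force: [-0.1, -0.2, -1.0]
gripper_width: 0.0855
gripper_force: 0.0
```

Request:
arm_command(rows=[[[-5.3,36.3,0],[0,0,-2.8],1],[[-5.3,36.3,0],[0,0,-2.8],1],[[-5.3,36.3,0],[0,0,-2.8],1],[[-5.3,36.3,0],[0,0,-2.8],1],[[-5.3,36.3,0],[0,0,-2.8],1],[[-5.3,36.3,0],[0,0,-2.8],1],[[-5.3,36.3,0],[0,0,-2.8],1],[[-5.3,36.3,0],[0,0,-2.8],1],[[-5.3,36.3,0],[0,0,-2.8],1],[[-5.3,36.3,0],[0,0,-2.8],1]])

```text
time_s: 6.2
ee_pos: [0.4511, 0.3044, 0.1389]
tcp_rot: [-3.141, 0.001, 1.381]
contact_force: [-0.5, 0.5, -0.4]
gripper_width: 0.0855
gripper_force: 0.0
```

```bash
cat > see.py <<'E'
from h import *
import sys
f=grab("top"); P=pts(f); z=P[...,2]
def reg(name,u0,v0,u1,v1,lo,hi,mn=30):
    m=np.zeros(z.shape,np.uint8); m[v0:v1,u0:u1]=((z>lo)&(z<hi))[v0:v1,u0:u1]
    n,l,st,c=cv2.connectedComponentsWithStats(m)
    for i in range(1,n):
        if st[i,4]<mn: continue
        q=P[l==i]; r=cv2.minAreaRect((q[:,:2]*1000).astype(np.float32))
        print(name,st[i,4],"pix",c[i].round(1),"zmed",np.median(q[:,2]).round(4),"rect",np.round(r[0],1),np.round(r[1],1),round(r[2],1))
reg("cap",115,165,230,275,.018,.04)
reg("slab",240,175,380,250,.0335,.045); reg("handle",240,175,380,250,.075,.09)
s=ctrl.get_state(); print(s["ee_pos"],s["tcp_rot"])
if len(sys.argv)>1: crop(f,*map(int,sys.argv[2:6]),float(sys.argv[6]),sys.argv[1])
E
python3 see.py
```

```text
cap 287 pix [192.6 206.2] zmed 0.0261 rect [540.3 307.3] [60.2 29.6] 77.3
cap 227 pix [194.3 242. ] zmed 0.0264 rect [451.  305.1] [49.1 30.1] 79.1
slab 406 pix [347.2 218.3] zmed 0.0371 rect [500.9 -73.4] [81. 40.] 82.1
handle 72 pix [340.9 216.6] zmed 0.0789 rect [503.9 -57.4] [23.8 16.9] 88.0
[0.45129566 0.30390519 0.13900526] [-3.14143624e+00  5.55423563e-04  1.37956519e+00]
```

Request:
arm_command(rows=[[[0,0.1,-5],[0,0,0],1],[[0,0.1,-9],[0,0,0],1],[[0,0.1,-12],[0,0,0],1],[[0,0.1,-13.1],[0,0,0],1],[[0,0.1,-13.1],[0,0,0],-0.3],[[0,0.1,-13.1],[0,0,0],-1],[[0,0.1,-13.1],[0,0,0],-1],[[0,0.1,-13.1],[0,0,0],-1],[[0,0.1,-13.1],[0,0,0],-1],[[0,0.1,-13.1],[0,0,0],-1]])

```text
time_s: 7.25
ee_pos: [0.4519, 0.3062, 0.01]
tcp_rot: [3.14, -0.001, 1.38]
contact_force: [-1.1, -1.6, 7.5]
gripper_width: 0.0293
gripper_force: 40.1
```

Request:
arm_command(rows=[[[0,0,5],[0,0,0],-1],[[0,0,10],[0,0,0],-1],[[1,-4,11],[0,0,2.9],-1],[[2.2,-9,11],[0,0,2.9],-1],[[3.5,-14,11],[0,0,2.9],-1],[[4.8,-19,11],[0,0,2.9],-1],[[5.9,-23,11],[0,0,2.9],-1],[[6.7,-26,11],[0,0,2.9],-1],[[6.7,-26,11],[0,0,2.9],-1],[[6.7,-26,11],[0,0,2.9],-1]])

```text
time_s: 8.25
ee_pos: [0.5183, 0.0454, 0.1188]
tcp_rot: [3.141, -0.0, 1.429]
contact_force: [-0.6, 0.0, -0.3]
gripper_width: 0.0286
gripper_force: 40.1
```

Request:
arm_command(rows=[[[0.05,0.05,-4],[0,0,0],-1],[[0.05,0.05,-7],[0,0,0],-1],[[0.05,0.05,-8.2],[0,0,0],-1],[[0.05,0.05,-8.7],[0,0,0],-1],[[0.05,0.05,-8.8],[0,0,0],-1],[[0.05,0.05,-8.8],[0,0,0],-1]])

```text
time_s: 8.85
ee_pos: [0.5193, 0.0466, 0.0317]
tcp_rot: [3.14, -0.0, 1.431]
contact_force: [0.8, 0.4, -0.1]
gripper_width: 0.0287
gripper_force: 40.1
```

Request:
arm_command(rows=[[[0,0,-0.1],[0,0,0],-1],[[0,0,-0.2],[0,0,0],-1],[[0,0,-0.2],[0,0,0],-1]])

```text
time_s: 9.15
ee_pos: [0.5193, 0.0464, 0.03]
tcp_rot: [3.14, -0.0, 1.431]
contact_force: [-5.3, 0.3, 13.3]
gripper_width: 0.0292
gripper_force: 41.6
```

Request:
arm_command(rows=[[[0,0,0.1],[0,0,0],0],[[0,0,0.1],[0,0,0],0.5],[[0,0,0.1],[0,0,0],1],[[0,0,0.1],[0,0,0],1],[[0,0,5],[0,0,0],1],[[0,0,10],[0,0,0],1],[[-0.7,-5,10],[0,0,0],1],[[-1.48,-10.45,10],[0,0,0],1],[[-1.48,-10.45,10],[0,0,0],1],[[-1.48,-10.45,10],[0,0,0],1]])

```text
time_s: 10.15
ee_pos: [0.5036, -0.0593, 0.1283]
tcp_rot: [-3.142, -0.0, 1.428]
contact_force: [0.3, 0.2, -0.9]
gripper_width: 0.0855
gripper_force: 0.0
```

Request:
arm_command(rows=[[[0,0,-4],[0,0,0],1],[[0,0,-7],[0,0,0],1],[[0,0,-8],[0,0,0],1],[[0,0,-8],[0,0,0],0],[[0,0,-8],[0,0,0],-1],[[0,0,-8],[0,0,0],-1],[[0,0,-8],[0,0,0],-1],[[0,0,-8],[0,0,0],-1],[[0,0,-8],[0,0,0],-1]])

```text
time_s: 11.05
ee_pos: [0.5045, -0.0583, 0.0494]
tcp_rot: [3.14, -0.0, 1.43]
contact_force: [0.9, 0.2, 6.5]
gripper_width: 0.017
gripper_force: 41.0
```

```bash
python3 see.py g1.png 245 170 375 250 6
```

```text
cap 293 pix [192.7 206.3] zmed 0.026 rect [540.1 306.6] [59.4 29.6] 77.3
slab 39 pix [295.5 216.7] zmed 0.0422 rect [507.8  50.6] [45.7 14. ] 71.1
[ 0.5044836  -0.05826117  0.04935695] [ 3.13976158e+00 -1.42469613e-04  1.43054842e+00]
```

View pics/g1.png

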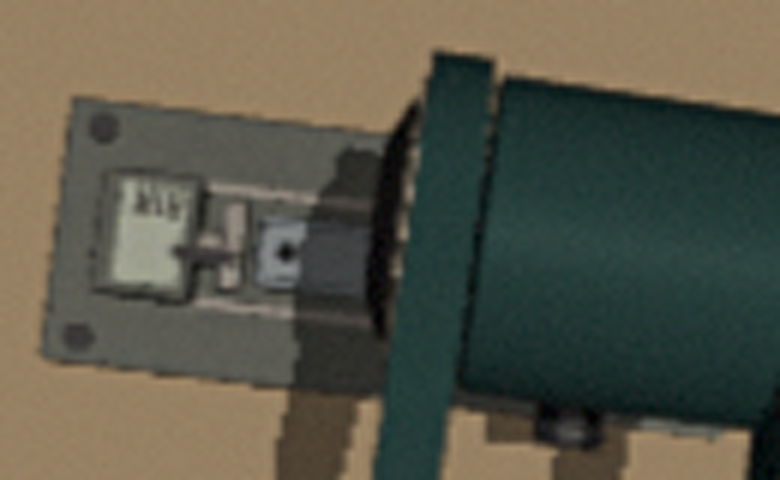

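Cap50 lies aligned between jaw and anvil, crop (290,255), with ~4 mm to the anvil plate at (232,245). Its pointer tip rests at (175,250). Now closing the jaw.

Request:
arm_command(rows=[[[0.14,1,0],[0,0,0],-1],[[0.28,2,0],[0,0,0],-1],[[0.42,3,0],[0,0,0],-1],[[0.5,3.6,0],[0,0,0],-1],[[0.55,4,0],[0,0,0],-1],[[0.59,4.2,0],[0,0,0],-1],[[0.62,4.4,0],[0,0,0],-1],[[0.62,4.4,0],[0,0,0],-1]])

```text
time_s: 11.9
ee_pos: [0.5107, -0.0142, 0.0493]
tcp_rot: [3.14, -0.0, 1.431]
contact_force: [1.8, 0.7, 6.5]
gripper_width: 0.0171
gripper_force: 41.0
```

Request:
arm_command(rows=[[[0.01,0.1,0],[0,0,0],-1],[[0.03,0.2,0],[0,0,0],-1],[[0.04,0.3,0],[0,0,0],-1],[[0.04,0.3,0],[0,0,0],-1]])

```text
time_s: 12.3
ee_pos: [0.5111, -0.0118, 0.0493]
tcp_rot: [3.14, 0.001, 1.43]
contact_force: [1.4, -5.3, 7.2]
gripper_width: 0.0177
gripper_force: 41.0
```

Request:
arm_command(rows=[[[0.01,0.1,0],[0,0,0],-1],[[0.03,0.2,0],[0,0,0],-1],[[0.04,0.3,0],[0,0,0],-1],[[0.05,0.35,0],[0,0,0],-1],[[0.05,0.35,0],[0,0,0],-1],[[0.05,0.35,0],[0,0,0],-1],[[0.05,0.35,0],[0,0,0],-1]])

```text
time_s: 13.0
ee_pos: [0.5115, -0.0086, 0.0494]
tcp_rot: [3.14, 0.001, 1.43]
contact_force: [0.8, -8.2, 7.1]
gripper_width: 0.0176
gripper_force: 41.0
```

```bash
python3 see.py g2.png 245 170 345 240 8
```

```text
cap 293 pix [192.6 206.2] zmed 0.0265 rect [540.1 306.3] [61.2 29.7] 77.3
[ 0.51150897 -0.00861392  0.04933934] [3.13978555e+00 1.47749414e-03 1.43027005e+00]
```

View pics/g2.png

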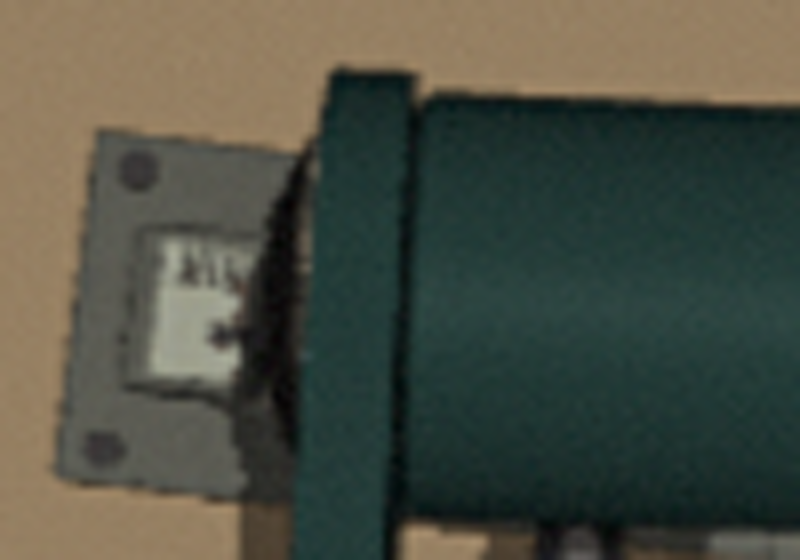

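The pointer tip has moved in from u≈274 to ≈271, about 5–6 mm, and the force is ~5 N above friction, so it is about half travel. I'll hold a moment more, then open.

Request:
arm_command(rows=[[[0,0,0],[0,0,0],-1],[[0,0,0],[0,0,0],-1],[[0,0,0],[0,0,0],-1],[[0,0,0],[0,0,0],-1],[[-0.14,-1,0],[0,0,0],-1],[[-0.35,-2.5,0],[0,0,0],-1],[[-0.56,-4,0],[0,0,0],-1],[[-0.67,-4.8,0],[0,0,0],-1],[[-0.67,-4.8,0],[0,0,0],-1]])

```text
time_s: 13.95
ee_pos: [0.5047, -0.0568, 0.0493]
tcp_rot: [3.14, 0.0, 1.43]
contact_force: [1.0, -1.3, 7.6]
gripper_width: 0.0174
gripper_force: 41.0
```

Request:
arm_command(rows=[[[0,0,0],[0,0,0],0],[[0,0,0],[0,0,0],1],[[0,0,0],[0,0,0],1],[[0,0,0],[0,0,0],1],[[0,0,5],[0,0,0],1],[[0,0,8],[0,0,0],1],[[0,0,8],[0,0,0],1]])

```text
time_s: 14.65
ee_pos: [0.5059, -0.0559, 0.1329]
tcp_rot: [3.135, 0.0, 1.431]
contact_force: [0.5, -0.3, -0.2]
gripper_width: 0.0853
gripper_force: 0.0
```

Request:
arm_command(rows=[[[0.7,5,0],[0,0,0],1],[[1.4,10,0],[0,0,0],1],[[1.45,10.7,0],[0,0,0],1],[[1.45,10.7,0],[0,0,0],1],[[1.45,10.7,0],[0,0,0],1]])

```text
time_s: 15.15
ee_pos: [0.5185, 0.0508, 0.1277]
tcp_rot: [-3.141, 0.0, 1.431]
contact_force: [0.6, -0.7, -0.9]
gripper_width: 0.0854
gripper_force: 0.0
```

Request:
arm_command(rows=[[[0.1,0,-5],[0,0,0],1],[[0.1,0,-8],[0,0,0],1],[[0.1,0,-9.6],[0,0,0],1],[[0.1,0,-9.6],[0,0,0],0],[[0.1,0,-9.6],[0,0,0],-1],[[0.1,0,-9.6],[0,0,0],-1],[[0.1,0,-9.6],[0,0,0],-1],[[0.1,0,-9.6],[0,0,0],-1],[[0.1,0,-9.6],[0,0,0],-1]])

```text
time_s: 16.05
ee_pos: [0.5206, 0.0512, 0.034]
tcp_rot: [3.139, -0.0, 1.431]
contact_force: [-1.5, -0.9, 6.8]
gripper_width: 0.0289
gripper_force: 40.0
```

Request:
arm_command(rows=[[[0,0,5],[0,0,0],-1],[[0,0,10],[0,0,0],-1],[[0.2,-5,10.5],[0,0,0],-1],[[0.4,-10,10.5],[0,0,0],-1],[[0.6,-15,10.5],[0,0,0],-1],[[0.8,-20,10.5],[0,0,0],-1],[[1,-25,10.5],[0,0,0],-1],[[1.2,-30,10.5],[0,0,0],-1],[[1.4,-35,10.5],[0,0,0],-1],[[1.5,-39.6,10.5],[0,0,0],-1]])

```text
time_s: 17.05
ee_pos: [0.5346, -0.3472, 0.1383]
tcp_rot: [3.14, 0.001, 1.43]
contact_force: [1.8, 0.1, -0.8]
gripper_width: 0.0286
gripper_force: 40.1
```

Request:
arm_command(rows=[[[0,0,0],[0,0,0],-1],[[0,0,0],[0,0,0],-1],[[0,0,0],[0,0,0],-1],[[0,0,0],[0,0,0],-1]])

```text
time_s: 17.45
ee_pos: [0.535, -0.3437, 0.1378]
tcp_rot: [3.141, 0.0, 1.432]
contact_force: [0.3, 0.9, -0.1]
gripper_width: 0.0289
gripper_force: 40.1
```

Request:
arm_command(rows=[[[0,0,-5],[0,0,0],-1],[[0,0,-9],[0,0,0],-1],[[0,0,-11.5],[0,0,0],-1],[[0,0,-12.1],[0,0,0],-1],[[0,0,-12.1],[0,0,0],-1],[[0,0,-12.1],[0,0,0],-0.1],[[0,0,-12.1],[0,0,0],-0.1],[[0,0,-8],[0,0,0],-0.1],[[0,0,-3],[0,0,0],-0.1],[[0,0,0],[0,0,0],0.5]])

```text
time_s: 18.45
ee_pos: [0.5356, -0.3452, 0.1427]
tcp_rot: [3.137, 0.002, 1.431]
contact_force: [0.9, 0.2, 0.4]
gripper_width: 0.0517
gripper_force: 0.0
```

Request:
arm_command(rows=[[[-4.5,25,0],[0,0,0],1],[[-4.5,25,0],[0,0,0],1],[[-4.5,25,0],[0,0,0],1],[[-4.5,25,0],[0,0,0],1],[[-4.5,25,0],[0,0,0],1],[[-4.5,25,0],[0,0,0],1]])

```text
time_s: 19.05
ee_pos: [0.4892, -0.0908, 0.139]
tcp_rot: [3.139, -0.001, 1.434]
contact_force: [0.7, -0.3, -0.7]
gripper_width: 0.0855
gripper_force: 0.0
```

```bash
cat >> see.py <<'E'
reg("inbox",410,165,510,265,.015,.036)
E
python3 see.py b1.png 160 165 520 265 2
```

```text
cap 289 pix [192.7 206.2] zmed 0.0261 rect [540.1 306.7] [59.8 29.6] 77.3
[ 0.48970627 -0.09236177  0.13897356] [3.13870703e+00 3.76664190e-05 1.43392826e+00]
inbox 299 pix [495.  219.6] zmed 0.0259 rect [ 497.2 -417.3] [ 73.1 203.8] 87.6
inbox 241 pix [453.2 202.9] zmed 0.0249 rect [ 533.4 -344.9] [50.3 29.9] 81.3
```

View pics/b1.png

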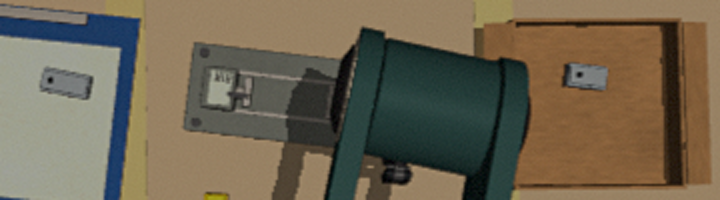

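Cap50 lies in the box (crop (585,76), world (0.533,-0.345)), and cap60 is still on the clipboard at (0.540,0.3065). Next is cap60.

Request:
arm_command(rows=[[[5,39.9,0],[0,0,-4.7],1],[[5,39.9,0],[0,0,-4.7],1],[[5,39.9,0],[0,0,-4.7],1],[[5,39.9,0],[0,0,-4.7],1],[[5,39.9,0],[0,0,-4.7],1],[[5,39.9,0],[0,0,-4.7],1],[[5,39.9,0],[0,0,-4.7],1],[[5,39.9,0],[0,0,-4.7],1],[[5,39.9,0],[0,0,-4.7],1],[[5,39.9,0],[0,0,-4.7],1]])

```text
time_s: 20.1
ee_pos: [0.5405, 0.3045, 0.1374]
tcp_rot: [3.141, 0.0, 1.35]
contact_force: [0.1, -0.9, -0.6]
gripper_width: 0.0855
gripper_force: 0.0
```

```bash
python3 see.py
```

```text
cap 166 pix [197.8 206.7] zmed 0.0259 rect [538.3 298.2] [42.3 29.6] 77.2
slab 405 pix [346.7 218.4] zmed 0.0371 rect [501.1 -72.2] [81.3 40.1] 81.7
handle 71 pix [340.4 216.7] zmed 0.0791 rect [503.9 -56.1] [21.6 16.8] 88.4
[0.5403621  0.30361985 0.13746223] [3.14131505e+00 2.39628708e-04 1.34857306e+00]
inbox 312 pix [494.1 216.4] zmed 0.0259 rect [ 497.2 -420.8] [204.2  69.3] 0.7
inbox 238 pix [453.3 202.9] zmed 0.0251 rect [ 533.8 -344.8] [50.4 30.4] 82.3
```

Request:
arm_command(rows=[[[0,0.25,-5],[0,0,0],1],[[0,0.25,-9],[0,0,0],1],[[0,0.25,-12],[0,0,0],1],[[0,0.25,-12.8],[0,0,0],1],[[0,0.25,-12.8],[0,0,0],-0.3],[[0,0.25,-12.8],[0,0,0],-1],[[0,0.25,-12.8],[0,0,0],-1],[[0,0.25,-12.8],[0,0,0],-1],[[0,0.25,-12.8],[0,0,0],-1],[[0,0.25,-12.8],[0,0,0],-1]])

```text
time_s: 21.15
ee_pos: [0.5405, 0.3071, 0.0111]
tcp_rot: [3.14, -0.001, 1.349]
contact_force: [-0.7, -1.9, 8.5]
gripper_width: 0.0287
gripper_force: 40.1
```

Request:
arm_command(rows=[[[0,0,5],[0,0,0],-1],[[0,0,10],[0,0,0],-1],[[-0.3,-4,11],[0,0,4.7],-1],[[-0.7,-9,11],[0,0,4.7],-1],[[-1.1,-14,11],[0,0,4.7],-1],[[-1.5,-19,11],[0,0,4.7],-1],[[-1.9,-23,11],[0,0,4.7],-1],[[-2.2,-26.6,11],[0,0,4.7],-1],[[-2.2,-26.6,11],[0,0,4.7],-1],[[-2.2,-26.6,11],[0,0,4.7],-1]])

```text
time_s: 22.15
ee_pos: [0.5179, 0.0404, 0.12]
tcp_rot: [3.141, -0.0, 1.429]
contact_force: [0.6, -0.5, -0.4]
gripper_width: 0.029
gripper_force: 40.1
```

Request:
arm_command(rows=[[[0,0,-4],[0,0,0],-1],[[0,0,-7],[0,0,0],-1],[[0,0,-8],[0,0,0],-1],[[0,0,-8.4],[0,0,0],-1],[[0,0,-8.6],[0,0,0],-1],[[0,0,-8.6],[0,0,0],-1]])

```text
time_s: 22.75
ee_pos: [0.5184, 0.0411, 0.0345]
tcp_rot: [3.14, -0.0, 1.431]
contact_force: [0.5, -0.4, -0.5]
gripper_width: 0.0288
gripper_force: 40.1
```

Request:
arm_command(rows=[[[0,0,-0.15],[0,0,0],-1],[[0,0,-0.3],[0,0,0],-1],[[0,0,-0.4],[0,0,0],-1],[[0,0,-0.4],[0,0,0],-1]])

```text
time_s: 23.15
ee_pos: [0.5182, 0.0408, 0.0311]
tcp_rot: [3.14, -0.0, 1.431]
contact_force: [-8.2, -1.2, 18.5]
gripper_width: 0.0288
gripper_force: 42.2
```

Request:
arm_command(rows=[[[0,0,0.1],[0,0,0],0],[[0,0,0.1],[0,0,0],0.5],[[0,0,0.1],[0,0,0],1],[[0,0,0.1],[0,0,0],1],[[0,0,5],[0,0,0],1],[[0,0,10],[0,0,0],1],[[-0.7,-5,10],[0,0,0],1],[[-1.36,-9.75,10],[0,0,0],1],[[-1.36,-9.75,10],[0,0,0],1],[[-1.36,-9.75,10],[0,0,0],1]])

```text
time_s: 24.15
ee_pos: [0.504, -0.0575, 0.1292]
tcp_rot: [-3.142, -0.0, 1.428]
contact_force: [-0.1, -0.1, -0.9]
gripper_width: 0.0855
gripper_force: 0.0
```

Request:
arm_command(rows=[[[0,0,-4],[0,0,0],1],[[0,0,-7],[0,0,0],1],[[0,0,-8],[0,0,0],1],[[0,0,-8],[0,0,0],0],[[0,0,-8],[0,0,0],-1],[[0,0,-8],[0,0,0],-1],[[0,0,-8],[0,0,0],-1],[[0,0,-8],[0,0,0],-1],[[0,0,-8],[0,0,0],-1]])

```text
time_s: 25.05
ee_pos: [0.5047, -0.0568, 0.0503]
tcp_rot: [3.14, -0.0, 1.431]
contact_force: [0.6, 0.6, 6.7]
gripper_width: 0.0174
gripper_force: 40.8
```

```bash
python3 see.py g3.png 245 170 375 250 6
```

```text
slab 38 pix [296.6 207.7] zmed 0.043 rect [527.5  48.6] [41.8 11.1] 81.5
[ 0.5047075  -0.05677284  0.05034671] [ 3.13994888e+00 -1.04093469e-04  1.43055904e+00]
inbox 307 pix [494.7 217. ] zmed 0.0263 rect [ 496.7 -425.5] [ 62.5 205.2] 85.5
inbox 241 pix [453.2 202.9] zmed 0.0245 rect [ 533.3 -345.2] [50.9 30.3] 82.5
```

View pics/g3.png

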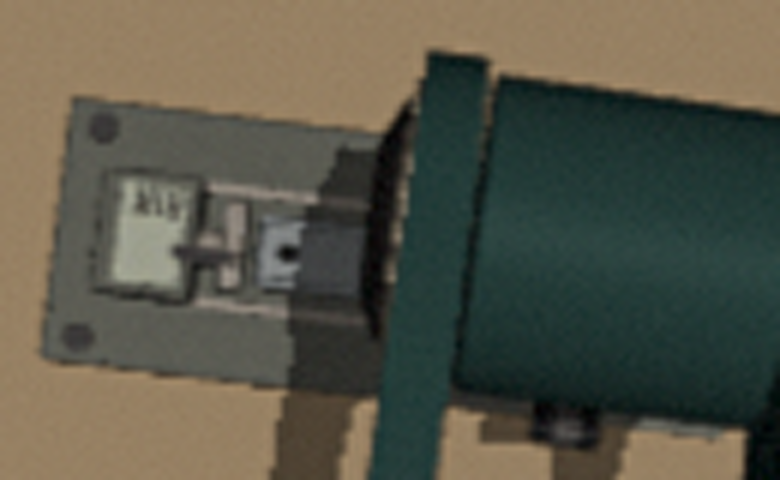

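Cap60 lies aligned, crop (290,253), with ~4 mm to the anvil. Closing the jaw to 10 mm short of the previous press.

Request:
arm_command(rows=[[[0.14,1,0],[0,0,0],-1],[[0.28,2,0],[0,0,0],-1],[[0.38,2.7,0],[0,0,0],-1],[[0.43,3.1,0],[0,0,0],-1],[[0.46,3.3,0],[0,0,0],-1],[[0.49,3.5,0],[0,0,0],-1],[[0.49,3.5,0],[0,0,0],-1],[[0.49,3.5,0],[0,0,0],-1]])

```text
time_s: 25.9
ee_pos: [0.5096, -0.022, 0.0503]
tcp_rot: [3.14, 0.0, 1.431]
contact_force: [0.6, -2.4, 6.1]
gripper_width: 0.017
gripper_force: 40.7
```

Request:
arm_command(rows=[[[0.01,0.1,0],[0,0,0],-1],[[0.03,0.2,0],[0,0,0],-1],[[0.05,0.33,0],[0,0,0],-1],[[0.05,0.33,0],[0,0,0],-1],[[0.05,0.33,0],[0,0,0],-1]])

```text
time_s: 26.4
ee_pos: [0.51, -0.0191, 0.0503]
tcp_rot: [3.14, 0.001, 1.43]
contact_force: [-1.2, -7.3, 6.3]
gripper_width: 0.0174
gripper_force: 40.8
```

Request:
arm_command(rows=[[[0.01,0.1,0],[0,0,0],-1],[[0.01,0.1,0],[0,0,0],-1],[[0.01,0.1,0],[0,0,0],-1],[[0.01,0.1,0],[0,0,0],-1],[[0.01,0.1,0],[0,0,0],-1],[[0.01,0.1,0],[0,0,0],-1]])

```text
time_s: 27.0
ee_pos: [0.5102, -0.0183, 0.0504]
tcp_rot: [3.14, 0.002, 1.43]
contact_force: [-1.0, -8.8, 7.4]
gripper_width: 0.0176
gripper_force: 40.8
```

```bash
python3 see.py g4.png 245 170 345 240 8 >/dev/null
```

```text
(no output)
```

View pics/g4.png

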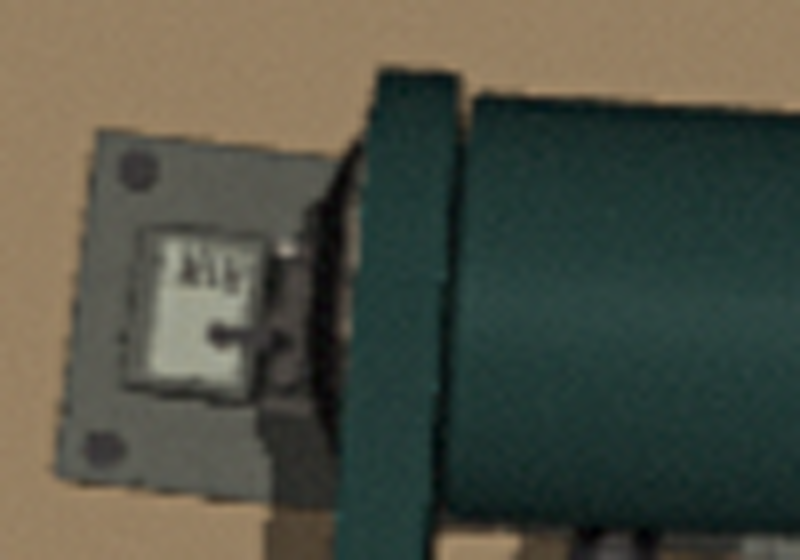

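The pointer tip at crop (210,333) matches the cap50 press, so it is about half travel. Now opening to the stop.

Request:
arm_command(rows=[[[-0.14,-1,0],[0,0,0],-1],[[-0.35,-2.5,0],[0,0,0],-1],[[-0.5,-3.6,0],[0,0,0],-1],[[-0.56,-4,0],[0,0,0],-1],[[-0.58,-4.1,0],[0,0,0],-1],[[-0.59,-4.2,0],[0,0,0],-1],[[-0.59,-4.2,0],[0,0,0],-1],[[-0.59,-4.2,0],[0,0,0],-1]])

```text
time_s: 27.85
ee_pos: [0.5045, -0.0585, 0.0503]
tcp_rot: [3.14, -0.002, 1.431]
contact_force: [1.5, 10.8, 5.9]
gripper_width: 0.0175
gripper_force: 40.8
```

Request:
arm_command(rows=[[[0,0,0],[0,0,0],0],[[0,0,0],[0,0,0],1],[[0,0,0],[0,0,0],1],[[0,0,0],[0,0,0],1],[[0,0,5],[0,0,0],1],[[0,0,8],[0,0,0],1],[[0.7,5,8],[0,0,0],1],[[1.47,10.5,8],[0,0,0],1],[[1.47,10.6,8],[0,0,0],1],[[1.47,10.6,8],[0,0,0],1]])

```text
time_s: 28.85
ee_pos: [0.5183, 0.0476, 0.1291]
tcp_rot: [-3.141, 0.0, 1.433]
contact_force: [1.2, -0.4, -0.5]
gripper_width: 0.0854
gripper_force: 0.0
```

Request:
arm_command(rows=[[[0.05,0.05,-5],[0,0,0],1],[[0.05,0.05,-8],[0,0,0],1],[[0.05,0.05,-9.6],[0,0,0],1],[[0.05,0.05,-9.6],[0,0,0],0],[[0.05,0.05,-9.6],[0,0,0],-1],[[0.05,0.05,-9.6],[0,0,0],-1],[[0.05,0.05,-9.6],[0,0,0],-1],[[0.05,0.05,-9.6],[0,0,0],-1],[[0.05,0.05,-9.6],[0,0,0],-1]])

```text
time_s: 29.75
ee_pos: [0.5198, 0.047, 0.0351]
tcp_rot: [3.139, -0.0, 1.431]
contact_force: [-1.5, -1.1, 7.1]
gripper_width: 0.0288
gripper_force: 39.9
```

Request:
arm_command(rows=[[[0,0,5],[0,0,0],-1],[[0,0,10],[0,0,0],-1],[[-0.8,-5,10.5],[0,0,0],-1],[[-1.6,-10,10.5],[0,0,0],-1],[[-2.4,-15,10.5],[0,0,0],-1],[[-3.2,-20,10.5],[0,0,0],-1],[[-4,-25,10.5],[0,0,0],-1],[[-4.8,-30,10.5],[0,0,0],-1],[[-5.7,-35,10.5],[0,0,0],-1],[[-6.5,-39.2,10.5],[0,0,0],-1]])

```text
time_s: 30.75
ee_pos: [0.4532, -0.3472, 0.1393]
tcp_rot: [3.14, 0.001, 1.43]
contact_force: [0.1, 0.3, 0.1]
gripper_width: 0.0288
gripper_force: 40.2
```

Request:
arm_command(rows=[[[0,0,0],[0,0,0],-1],[[0,0,0],[0,0,0],-1],[[0,0,-4],[0,0,0],-1],[[0,0,-8],[0,0,0],-1],[[0,0,-11],[0,0,0],-1],[[0,0,-12.2],[0,0,0],-1],[[0,0,-12.2],[0,0,0],-1],[[0,0,-12.2],[0,0,0],-0.1],[[0,0,-12.2],[0,0,0],-0.1],[[0,0,-8],[0,0,0],-0.1]])

```text
time_s: 31.75
ee_pos: [0.4523, -0.3433, 0.055]
tcp_rot: [-3.136, -0.003, 1.431]
contact_force: [-0.4, 0.6, 1.2]
gripper_width: 0.0386
gripper_force: 0.0
```

Request:
arm_command(rows=[[[0,0,5],[0,0,0],-0.1],[[0,0,10],[0,0,0],-0.1],[[0,0,10],[0,0,0],1],[[0,-5,10],[0,0,0],1],[[0,-10,10],[0,0,0],1],[[0,-15,10],[0,0,0],1],[[0,-15,10],[0,0,0],1]])

```text
time_s: 32.45
ee_pos: [0.4532, -0.4993, 0.1579]
tcp_rot: [-3.142, 0.001, 1.428]
contact_force: [0.0, 0.7, -0.4]
gripper_width: 0.0852
gripper_force: 0.0
```

```bash
cat >> see.py <<'E'
reg("pinrest",330,130,375,165,.034,.05)
reg("pin",330,130,375,165,.055,.09)
np.savez("last.npz",**f)
sf=grab("scene"); np.savez("lasts.npz",**sf); crop(sf,270,180,390,290,5,"s1.png")
E
python3 see.py t1.png 240 125 520 265 2.8
```

```text
slab 404 pix [347.5 218.4] zmed 0.0372 rect [500.7 -73.7] [81.1 40.1] 82.5
handle 69 pix [341.  216.8] zmed 0.079 rect [503.9 -57.4] [23.8 16.7] 87.7
[ 0.45344502 -0.49705584  0.15802036] [-3.14144654e+00  8.01854134e-06  1.42822596e+00]
inbox 301 pix [494.8 217.5] zmed 0.0254 rect [ 496.8 -427.3] [ 60.5 205.6] 85.4
inbox 525 pix [451.9 209.5] zmed 0.0251 rect [ 518.5 -339. ] [60.4 61.8] 82.4
pinrest 375 pix [353.4 146.9] zmed 0.0395 rect [678.  -95.7] [50.5 50.8] 22.5
pin 33 pix [354.5 144.7] zmed 0.0712 rect [677.  -95.1] [12.1 12.4] 85.4
```

View pics/t1.png

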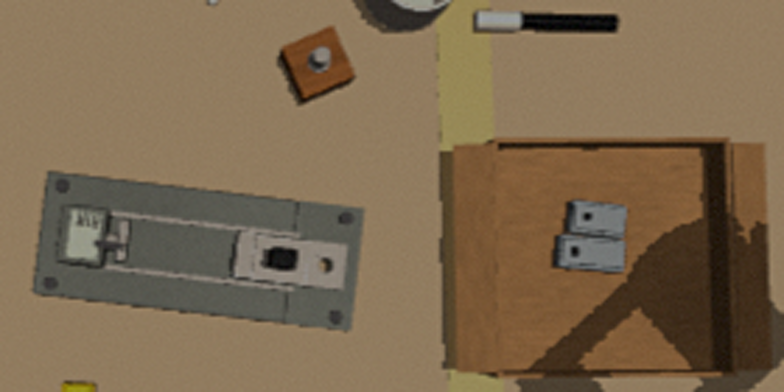

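View pics/s1.png

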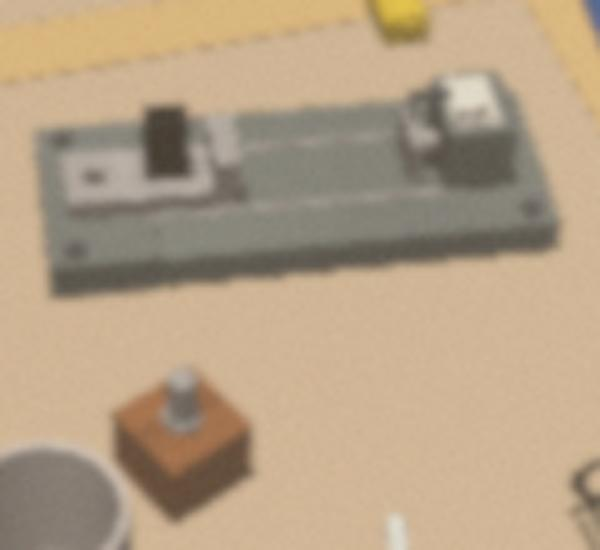

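Both caps are flat in the box, t1 (597,217) and (590,253). The jaw is at its stop and the lock hole shows the bed hole through it at (326,265). The pin stands in its rest at (320,58). Next I measure hole and pin precisely in both views.

Run:
```python
from h import *
f=dict(np.load("last.npz")); s=dict(np.load("lasts.npz"))
def blob(f,u0,v0,u1,v1,h,dark=None):
    a=f["frame"][v0:v1,u0:u1].astype(float); lab=a
    bg=np.median(a.reshape(-1,3),0); d=np.linalg.norm(a-bg,axis=2)
    w=np.clip(d-25,0,None); v,u=np.mgrid[v0:v1,u0:u1]
    c=((w*u).sum()/w.sum(),(w*v).sum()/w.sum()); return np.round(c,2),ray(f,*c,h).round(4)
print("top hole",blob(f,351,214,362,225,.0375))
print("scene hole",blob(s,284,210,295,219,.0375))
P=pts(f); m=(P[...,2]>.064)&(P[...,2]<.08); m[:130]=0; m[165:]=0; m[:,:330]=0; m[:,375:]=0
v,u=np.nonzero(m); print("pin top px",u.mean(),v.mean(),len(u),ray(f,u.mean(),v.mean(),.072).round(4),P[m].mean(0).round(4))
P=pts(s); m=(P[...,2]>.048)&(P[...,2]<.08); m[:250]=0; m[270:]=0; m[:,:295]=0; m[:,315:]=0
v,u=np.nonzero(m); q=P[m]; print("scene pin",len(u),q.mean(0).round(4)); 
t=v<v.min()+4; print(ray(s,u[t].mean(),v[t].mean(),.072).round(4), u[t].mean(),v[t].mean())
```

```text
top hole (array([356.5, 219. ]), array([ 0.4983, -0.0979,  0.0375]))
scene hole (array([288.25, 214.91]), array([ 0.4987, -0.0977,  0.0375]))
pin top px 354.5806451612903 144.5483870967742 31 [ 0.677  -0.0952  0.072 ] [ 0.6771 -0.0953  0.0712]
scene pin 62 [ 0.6839 -0.096   0.0644]
[ 0.6789 -0.0947  0.072 ] 306.36842105263156 254.8421052631579
```

Request:
arm_command(rows=[[[22.35,40.2,0],[0,0,0],0.2],[[22.35,40.2,0],[0,0,0],0.2],[[22.35,40.2,0],[0,0,0],0.2],[[22.35,40.2,0],[0,0,0],0.2],[[22.35,40.2,0],[0,0,0],0.2],[[22.35,40.2,0],[0,0,0],0.2],[[22.35,40.2,0],[0,0,0],0.2],[[22.35,40.2,0],[0,0,0],0.2],[[22.35,40.2,0],[0,0,0],0.2],[[22.35,40.2,0],[0,0,0],0.2]])

```text
time_s: 33.55
ee_pos: [0.6785, -0.0873, 0.1591]
tcp_rot: [3.14, -0.001, 1.435]
contact_force: [-0.2, -1.3, -0.5]
gripper_width: 0.0511
gripper_force: 0.0
```

Request:
arm_command(rows=[[[0,0,0],[0,0,0],0.2],[[0,0,0],[0,0,0],0.2],[[0,0,0],[0,0,0],0.2],[[0,0,0],[0,0,0],0.2]])

```text
time_s: 33.95
ee_pos: [0.6769, -0.0941, 0.1586]
tcp_rot: [3.141, 0.0, 1.429]
contact_force: [0.1, -0.2, -0.5]
gripper_width: 0.0511
gripper_force: 0.0
```

Request:
arm_command(rows=[[[0,-0.05,-4],[0,0,0],0.2],[[0,-0.05,-8],[0,0,0],0.2],[[0,-0.05,-10.5],[0,0,0],0.2],[[0,-0.05,-11],[0,0,0],0.2],[[0,-0.05,-11],[0,0,0],0.2],[[0,-0.05,-11],[0,0,0],-0.4],[[0,-0.05,-11],[0,0,0],-1],[[0,-0.05,-11],[0,0,0],-1],[[0,-0.05,-11],[0,0,0],-1],[[0,-0.05,-11],[0,0,0],-1]])

```text
time_s: 34.95
ee_pos: [0.6781, -0.0936, 0.0501]
tcp_rot: [3.139, 0.0, 1.431]
contact_force: [-0.8, -0.0, 7.9]
gripper_width: 0.0134
gripper_force: 38.9
```

Request:
arm_command(rows=[[[0,0,2],[0,0,0],-1],[[0,0,5],[0,0,0],-1],[[0,0,9],[0,0,0],-1],[[0,0,12],[0,0,0],-1],[[-5,0,12],[0,0,0],-1],[[-10,0,12],[0,0,0],-1],[[-15,-0.2,12],[0,0,0],-1],[[-17.9,-0.25,12],[0,0,0],-1],[[-17.9,-0.25,12],[0,0,0],-1],[[-17.9,-0.25,12],[0,0,0],-1]], newtons=60)

```text
time_s: 35.95
ee_pos: [0.4985, -0.096, 0.1694]
tcp_rot: [3.139, 0.0, 1.43]
contact_force: [0.3, -0.7, -1.2]
gripper_width: 0.0126
gripper_force: 59.2
```

Request:
arm_command(rows=[[[0,0,-4],[0,0,0],-1],[[0,0,-6.5],[0,0,0],-1],[[0,0,-7.5],[0,0,0],-1],[[0,0,-7.5],[0,0,0],-1],[[0,0,-7.5],[0,0,0],-1]])

```text
time_s: 36.45
ee_pos: [0.4993, -0.096, 0.0945]
tcp_rot: [3.141, 0.0, 1.431]
contact_force: [0.1, -0.2, -0.1]
gripper_width: 0.0126
gripper_force: 59.2
```

Run:
```python
from h import *
f=grab("scene"); np.savez("pinh.npz",**f); crop(f,265,180,325,225,10,"p1.png"); print(ctrl.get_state()["ee_pos"])
```

```text
[ 0.49934192 -0.09604066  0.09476024]
```

View pics/p1.png

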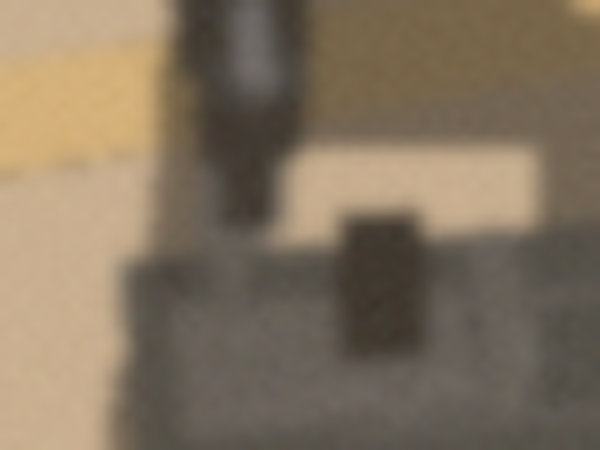

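The pin hangs over the carriage with its nose at about crop (241,230), px (289.1,203); the handle is at (380,285). Checking this against the hole axis.

Run:
```python
from h import *
f=dict(np.load("pinh.npz")); K,E=f["intrinsics"],f["extrinsics"]
for z in(.0508,.07):
    c=E[:3,:3]@[.4986,-.0977,z]+E[:3,3]; p=K@c; print(z,p[:2]/p[2], 441/c[2])
g=cv2.cvtColor(f["frame"],cv2.COLOR_BGR2GRAY)
for v in range(196,207): print(v,g[v,280:300])
```

```text
0.0508 [288.10130207 211.44803777] 362.6303241838027
0.07 [287.91904788 206.40909419] 366.54615330447234
196 [147 120 105 101  92  84  72  66  62  61  57  67  84 114 144 166 173 177
 178 176]
197 [143 118 107 101  98  92  81  70  61  60  60  69  94 126 156 172 176 179
 176 177]
198 [134 115 106 100  98  94  87  73  63  61  64  69  97 131 160 172 178 180
 178 177]
199 [135 114 105 103 100  95  86  74  66  61  62  69  99 132 161 175 178 177
 177 175]
200 [134 113 104 102  99  95  87  76  65  62  60  71  99 133 162 176 178 177
 168 161]
201 [135 113 104 103  98  95  87  73  65  67  62  75 103 137 160 174 175 172
 154 132]
202 [125 109 104  99 100  95  90  81  77  75  78  93 118 144 162 172 172 167
 141 104]
203 [123 108 101 102  98  98  98  91  91  88  96 109 129 145 158 162 159 153
 131  91]
204 [118 103 101  97  97  94  96  95  96  97 100 108 121 128 131 130 126 124
 108  80]
205 [104  94  91  89  89  90  93  95  94  92  92  93  99 100  99  96  97  93
  84  68]
206 [89 80 77 79 81 84 90 93 96 91 86 83 84 87 86 85 82 82 71 64]
```

Run:
```python
from h import *
f=dict(np.load("pinh.npz")); P=pts(f)
for v in range(190,216,1):
    q=P[v,283:296]; print(v," ".join(f"{a[0]*1000:.0f},{a[1]*1000:.0f},{a[2]*1000:.0f}" for a in q))
```

```text
190 356,-81,4 352,-77,-0 518,-108,149 561,-114,187 560,-112,186 562,-110,187 563,-107,187 564,-105,187 564,-103,187 562,-100,185 565,-98,187 563,-95,184 564,-93,185
191 356,-81,0 357,-78,0 517,-108,144 559,-114,182 559,-112,181 558,-109,180 557,-106,178 558,-104,179 558,-101,178 558,-99,178 560,-97,179 563,-95,181 561,-92,179
192 363,-82,2 363,-79,2 515,-108,139 554,-113,174 556,-111,175 556,-109,175 555,-106,173 550,-102,168 547,-99,165 552,-98,169 559,-96,175 556,-93,171 556,-91,170
193 364,-83,-1 367,-80,1 522,-109,142 551,-112,168 551,-110,167 549,-107,165 551,-105,167 552,-103,166 551,-100,165 550,-97,163 552,-95,164 551,-92,164 553,-90,164
194 370,-84,1 371,-81,1 533,-111,149 546,-112,160 546,-109,159 549,-107,162 537,-102,150 534,-99,147 537,-97,148 538,-94,149 535,-91,146 546,-91,156 545,-88,153
195 373,-85,-1 374,-82,-1 532,-111,145 544,-111,155 544,-109,154 538,-105,148 537,-102,146 539,-100,147 537,-97,146 538,-94,145 538,-92,145 545,-91,151 383,-50,-1
196 381,-87,2 380,-83,1 496,-104,107 537,-110,145 539,-108,146 535,-104,142 518,-98,126 516,-95,123 521,-93,127 521,-91,12
[... 2216 characters left out ...]
-97,37 505,-99,59 504,-96,57 486,-89,38 488,-87,39 488,-84,39 487,-81,37 488,-78,37 489,-76,38
212 483,-109,37 485,-106,38 486,-104,38 485,-101,37 486,-98,36 505,-99,55 503,-96,53 488,-90,36 490,-88,38 492,-85,39 492,-82,38 491,-79,37 495,-77,40
213 486,-110,36 488,-107,37 490,-105,38 492,-102,40 488,-99,35 495,-97,42 491,-94,37 495,-92,40 494,-89,38 498,-87,41 495,-83,38 498,-81,40 498,-78,39
214 493,-111,39 494,-109,39 491,-105,36 497,-103,40 495,-100,38 492,-97,34 495,-95,37 495,-92,36 496,-89,36 498,-87,37 500,-84,39 497,-81,35 502,-79,39
215 498,-112,40 499,-110,41 499,-107,40 500,-104,40 495,-100,34 495,-98,33 492,-94,30 495,-92,32 499,-90,36 504,-88,40 502,-85,37 505,-83,40 503,-79,36
```

Depth shows the shank centred at about (0.4987,-0.0977) with the nose at z≈0.052, so it is on the hole axis. Inserting.

Request:
arm_command(rows=[[[0,0,-0.7],[0,0,0],-1],[[0,0,-1.2],[0,0,0],-1],[[0,0,-1.6],[0,0,0],-1],[[0,0,-2],[0,0,0],-1],[[0,0,-2.4],[0,0,0],-1],[[0,0,-2.4],[0,0,0],-1]])

```text
time_s: 37.1
ee_pos: [0.4981, -0.0958, 0.0686]
tcp_rot: [-3.141, -0.0, 1.431]
contact_force: [-1.1, -0.3, -1.3]
gripper_width: 0.0129
gripper_force: 59.2
```

Request:
arm_command(rows=[[[0,0,-0.4],[0,0,0],-1],[[0,0,-0.8],[0,0,0],-1],[[0,0,-1.2],[0,0,0],-1],[[0,0,-1.6],[0,0,0],-1],[[0,0,-1.6],[0,0,0],-1]])

```text
time_s: 37.6
ee_pos: [0.4981, -0.0958, 0.0526]
tcp_rot: [-3.141, -0.0, 1.431]
contact_force: [0.7, 0.4, -0.5]
gripper_width: 0.0126
gripper_force: 59.2
```

Free so far, with the nose at z≈9 mm. Last few millimetres.

Request:
arm_command(rows=[[[0,0,-0.2],[0,0,0],-1],[[0,0,-0.4],[0,0,0],-1],[[0,0,-0.5],[0,0,0],-1],[[0,0,-0.5],[0,0,0],-1]])

```text
time_s: 38.0
ee_pos: [0.4984, -0.0959, 0.0482]
tcp_rot: [-3.141, -0.0, 1.431]
contact_force: [0.6, 0.2, -0.2]
gripper_width: 0.0126
gripper_force: 59.2
```

Request:
arm_command(rows=[[[0,0,-0.1],[0,0,0],-1],[[0,0,-0.15],[0,0,0],-1],[[0,0,-0.15],[0,0,0],-1]])

```text
time_s: 38.3
ee_pos: [0.4986, -0.096, 0.0476]
tcp_rot: [3.141, 0.0, 1.431]
contact_force: [-2.2, 1.6, 7.8]
gripper_width: 0.012
gripper_force: 60.1
```

Request:
arm_command(rows=[[[0,0,0.05],[0,0,0],-0.5],[[0,0,0.05],[0,0,0],0],[[0,0,0.05],[0,0,0],0.2],[[0,0,0.05],[0,0,0],0.2],[[0,0,4],[0,0,0],0.2],[[0,0,8],[0,0,0],0.2],[[0,0,12],[0,0,0],0.2],[[0,8,14],[0,0,0],0.2],[[0,16,14],[0,0,0],0.2],[[0,16,14],[0,0,0],0.2]])

```text
time_s: 39.3
ee_pos: [0.4983, 0.0537, 0.1868]
tcp_rot: [3.14, -0.0, 1.429]
contact_force: [1.4, -0.2, -0.8]
gripper_width: 0.0515
gripper_force: 0.0
```

Request:
arm_command(rows=[[[-3,25,0],[0,0,0],0.2],[[-3,25,0],[0,0,0],0.2],[[-3,25,0],[0,0,0],0.2],[[-3,25,0],[0,0,0],0.2],[[-3,25,0],[0,0,0],0.2],[[-3,25,0],[0,0,0],0.2],[[-3,25,0],[0,0,0],0.2],[[-3,25,0],[0,0,0],0.2]])

```text
time_s: 40.1
ee_pos: [0.4685, 0.3017, 0.1858]
tcp_rot: [-3.141, 0.0, 1.43]
contact_force: [0.0, 0.3, 0.1]
gripper_width: 0.0513
gripper_force: 0.0
```

```bash
cat >> see.py <<'E'
reg("pinInHole",345,205,372,232,.055,.074,5)
E
python3 see.py t2.png 240 80 520 265 2.8
```

```text
slab 394 pix [347.2 218.4] zmed 0.0371 rect [500.9 -73.7] [81.  39.9] 82.1
handle 73 pix [341.1 216.8] zmed 0.0795 rect [503.9 -57.2] [23.9 16.7] 88.3
[0.46868205 0.30138158 0.18595067] [3.14152761e+00 1.78093130e-04 1.42960889e+00]
inbox 301 pix [494.8 219. ] zmed 0.0256 rect [ 490.1 -438.4] [ 71.3 214.2] 74.0
inbox 527 pix [451.9 209.5] zmed 0.025 rect [ 518.4 -339.9] [60.7 61.3] 83.2
pinrest 391 pix [353.6 146.7] zmed 0.0394 rect [677.7 -95.8] [50.2 50.7] 22.1
pinInHole 32 pix [357.5 219.3] zmed 0.0679 rect [496.8 -97.4] [12.8 13.2] 25.3
```

View pics/t2.png

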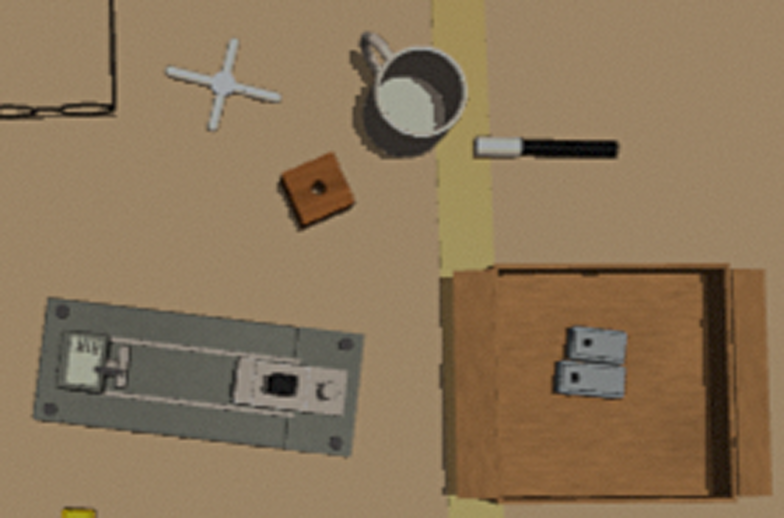

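The pin stands in the lock hole at t2 (326,390) with its top at 68 mm, against 69.5 mm expected when seated. The jaw is at its stop, both caps are flat in the box, and the bystanders in view are where they were. Handing in.

```bash
python3 -c "
from plant import ctrl
print(ctrl.finish_job())"
```

```text
the job is handed in; nothing more can be done
None
```

I handed the job in at about 40 s: cap50 then cap60 were each pressed to about half the anvil's travel and put in the box, the jaw is back at its open stop, and the lock pin is fully home; no verdict came back.

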